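# Unbolt the flask case in the fume hood

### The arm

A 6-joint arm with a two-finger parallel gripper is mounted at the origin on the work surface. World frame = base frame: x ahead of the robot, y to its left, z up, the work surface at z = 0. Lengths are in m, angles in degrees, forces in N, time in s.
With the tool pointing down it reaches from about 0.35 to 0.875 m from the base axis. Payload 4.2 kg.
Tool frame: the origin (TCP) lies midway between the tips of the shut fingers; the grasp point (between the pads) lies 19 mm behind it; z points along the fingers, y is the line along which they close (so a half turn about z gives the same grasp; the last joint's range is limited). The gripper opens to 87 mm and grips with 3 to 60 N. Pads are 19 mm wide; open, the fingers measure 117 mm over their backs; the gripper's body (75 mm by 190 mm) begins 51 mm behind the grasp point.
Start: joints at [80.592, 22.042, 0.453, 0, -68.411, -14.817], TCP at [0.256, 0.57, 0.223] pointing down, gripper open.
Joint ranges: [-179.83, 179.83], [-69.29, 118.12], [-61.27, 80.66], [-181.25, 117.63], [-171.15, -9.14], [-177.46, 177.46]. Speed limits (degrees/s): [159.86, 159.86, 180, 180, 180, 180].

### API

Orientations are given as [roll, pitch, yaw] about the fixed x, y, z axes, in that order (R = Rz(yaw) Ry(pitch) Rx(roll)).
In Python, from workcell import env gives the robot as it stands. The module is installed in compiled form; this text tells all that it offers. Calls block until the motion is done:
- env.goto(position, orientation): joint-space move of the TCP to a pose.
- env.move_straight(position, rotation=None, rate=0.15, force_limit=None): straight line of the TCP; rotation=None keeps the orientation; rate is the mean speed in m/s. With force_limit (N) it stops when the force on the tool has changed by that much, and returns True; else False.
- env.set_joints(angles): joint-space move.
- env.gripper_to(opening, grasp_force=None): opening from 0.0 (shut) to 1.0 (fully open); grasp_force is the grip in N (None keeps the last); returns when the fingers have stopped.
- env.dwell(seconds).
- env.inverse_kinematics(position, orientation): joint angles nearest the present ones, or None.
- env.read_state(): the state.
- env.grab_frame(name): name is "scene" or "top" or "wrist"; returns a dict with "image" (384x512x3 uint8, blue, green, red), "fx", "fy", "cx", "cy" (pixels), "D" ([k1, k2, p1, p2, k3] as OpenCV has them; the pictures are not rectified), "position" and "orientation" of the camera in the world. Camera axes: x right, y up, looking along -z (the intrinsics and any distortion apply to the point x, -y, -z); pixel columns grow to the right and rows downward; lengths in m; the calibration is good to about 2 mm. A picture is of the moment at which its call begins. There is no depth.
A pose or a line that the arm cannot do raises env.Unreachable and nothing moves.
- env.close_job(): hands the job in; it is judged then, once.
Trained networks look in a picture, given as the dict that the camera call returned (one of the last four; its "shot" number tells which), for a name from the list of things; names that differ only in an ending like _2 or _b are one class to them, and where a whole thing is asked for, a point or a joint stands for the part that bears it (a point fixed in the world has none). Each returns a list of dicts, best first, with "score" (0 to 1); they miss things now and then, are a little off and sometimes report something else, mostly with a low value. They report only what shows in the picture. A call takes as long as a camera call.
- env.search_frame(picture, thing): "xyz" ([x, y, z] in m, in world coordinates, good to about 4 mm: the middle of the surface that is visible of it).
- env.trace(picture, thing): "mask" (384x512 bool, what is visible of it).
The state is a dict: "clock": time; "joint_positions": joint angles; "qvel": joint speeds; "joint_torque": joint torques, N m; "position": TCP position; "tool_rot": TCP orientation; "force": force on the tool from outside, world axes, zero at the start; "wrist_torque": the same for the moment, N m; "opening": opening from 0.0 (shut) to 1.0 (fully open); "finger_force": force on a finger pad.
Only numpy, scipy, OpenCV 4.12 (cv2) and the standard library are available. Lean on these libraries where they do the work, as an engineer would, in place of code of your own. Each camera call takes 0.05 s, during which the arm holds its last target. There are 200 camera calls.

### The job

Unbolt the flask case: with one fingertip press the blue spring catch down and keep it down, and with the other fingertip push the red knob so that the bolt slides all the way out of its keeper to its stop. Then take the hand away, so that the catch springs up again and keeps the bolt open. Do it by pushing only, without forcing the catch or the bolt, and leave the glassware around the case where it stands.

Things in the scene. Friction and masses are not known exactly. Their poses are not given: they have to be found in the camera images.
- case: Low white steel case, grey lid, 180 (x) by 280 (y) by 60 mm high, fixed to the hood floor; place and yaw vary. Origin: centre of its underside, on the work surface; z up. On the lid, along its own y: a steel bolt, centre line at x = +30 mm, and a blue spring catch, centre line at x = -30 mm. Save knob, catch, guides and keeper, nothing on the lid is higher than 82 mm above the work surface.
- keeper (a point): Top of the steel bridge that the bolt's nose goes into, at x = 30, y = -122, z = 90 mm in the case frame; 34 mm wide (x), 18 mm long (y). Two steel bolt guides, 26 mm wide (x) and 12 mm long (y), stand over the bolt at y = -78 and y = +68 mm in the case frame, up to z = 88 mm.
- knob_top (a point): Middle of the top face of the bolt's red upright tab (the knob), to be pushed towards the case's +y. The tab is 30 mm wide (x), 10 mm thick (y), from z = 82 to 130 mm above the work surface; this point is at z = 130 mm, its axes as the case's. In the case frame it is at x = 30 mm, and at y = -20 mm at bolt = 0, y = +20 mm at bolt = 0.040.
- bolt (a joint): How far the bolt is drawn, m: 0 = shut in its keeper, 0.040 = fully open, at its stop; starts at 0 to 2.5 mm. About 3 N of friction; it stays where it is left. While the catch is up its brass lug blocks the bolt's brass tooth: the bolt cannot pass from 4 mm to 37 mm. Beyond 37 mm the lug can rise again behind the tooth.
- catch_top (a point): Middle of the top face of the blue bar that is the pressing face of the spring catch, at x = -30, y = -12.5 mm in the case frame; moves with it. Bar: 24 mm wide (x), 106 mm long (y), 8 mm thick. Top face at z = 104 mm when up, 95 mm when fully down. It goes straight down wherever along it is pressed, and a fingertip may slide along it.
- catch (a joint): How far the catch is pressed down, m: 0 = up, 0.009 = against its stop. Its spring pushes back with about 3 N at first and 7 N at the stop. The bolt is free when the catch is more than 6 mm down. Springs back up by itself when released, unless the bolt stands between 4 and 37 mm.
- beaker: Clear glass beaker, 68 mm across, 85 mm high, loose, empty. Origin: centre of its underside. To be left alone.
- reagent: Amber glass jar with black cap, 54 mm across, 95 mm high, loose. Origin: centre of its underside. To be left alone.
- flask: Green glass conical flask, 74 mm across at the foot, 96 mm high, loose. Origin: centre of its underside. To be left alone.

How it is judged:
By the outcome, as a careful person would: the job done as asked, in the order asked, and still so for the second after the job is handed in, with the robot touching nothing.
It also fails if it takes over 32 s, if anything falls off the work surface, if the arm or the gripper's body presses on something with over 40 N, if the wrist force passes 120 N, or if a joint passes its speed limit or range.

## Working session

There is one attempt and no reset: what is moved stays moved. The work goes in short steps, each a Python script; the robot and the scene stay as the last script left them, time stands still between calls to the robot, and variables do not carry over. Pictures are saved under pics/ and viewed, at most 10 in all, crops included, and the job is handed in when it is done.

```bash
mkdir -p pics; python3 - <<'E'
from workcell import env
import cv2,numpy as np
for n in ["top","scene"]:
    f=env.grab_frame(n); cv2.imwrite(f"pics/{n}0.png",f["image"])
    print(n,f["position"],f["orientation"],f["fx"],f["D"])
    for t in ["case","keeper","knob_top","catch_top","bolt","catch","beaker","reagent","flask"]:
        r=env.search_frame(f,t); print(t,[(np.round(q["xyz"],3).tolist(),round(q["score"],2)) for q in r[:2]])
s=env.read_state();print(s["clock"],s["position"],s["tool_rot"],s["force"],s["opening"])
E
```

```text
top [0.41043134 0.09571319 1.0003997 ] [ 11.82370562   0.25712039 -88.43796284] 468.84955594989066 [-0.11075636  0.          0.          0.          0.        ]
case [([0.551, -0.116, 0.059], 0.85)]
keeper [([0.553, -0.113, 0.062], 0.84)]
knob_top [([0.577, -0.137, 0.082], 0.89)]
catch_top [([0.531, -0.116, 0.107], 0.69), ([0.555, -0.112, 0.062], 0.44)]
bolt [([0.582, -0.137, 0.085], 0.83), ([0.666, 0.061, 0.038], 0.35)]
catch [([0.528, -0.118, 0.104], 0.68), ([0.577, -0.138, 0.082], 0.38)]
beaker [([0.666, 0.061, 0.038], 0.76)]
reagent [([0.674, -0.197, 0.088], 0.91), ([0.666, 0.061, 0.036], 0.27)]
flask [([0.415, -0.057, 0.037], 0.9)]
scene [1.11551944 0.07836455 0.69930752] [43.0297177  -1.00105291 88.87986635] 421.7950643470221 [-0.12617848  0.          0.          0.          0.        ]
case [([0.592, -0.102, 0.065], 0.74)]
keeper [([0.593, -0.105, 0.06], 0.93), ([0.53, -0.114, 0.104], 0.49)]
knob_top [([0.586, -0.139, 0.083], 0.93)]
catch_top [([0.531, -0.114, 0.098], 0.62)]
bolt [([0.588, -0.135, 0.082], 0.97)]
catch [([0.533, -0.115, 0.103], 0.65)]
beaker [([0.647, 0.062, 0.058], 0.68)]
reagent [([0.702, -0.197, 0.067], 0.59)]
flask [([0.436, -0.059, 0.047], 0.89)]
1.0 [0.25641131 0.56997308 0.22259444] [-1.79995316e+02  1.74176499e-04 -2.42237552e+01] [-0.50673677  0.15533795 -0.7012946 ] 1.001808541164627
```

View pics/top0.png

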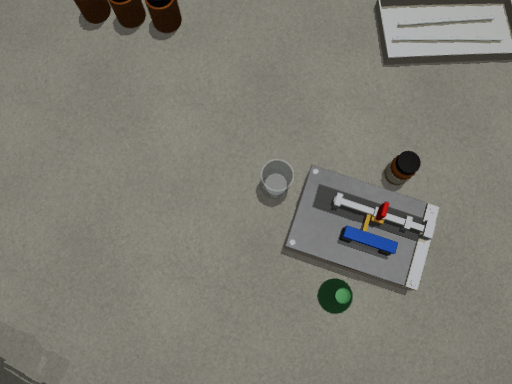

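View pics/scene0.png

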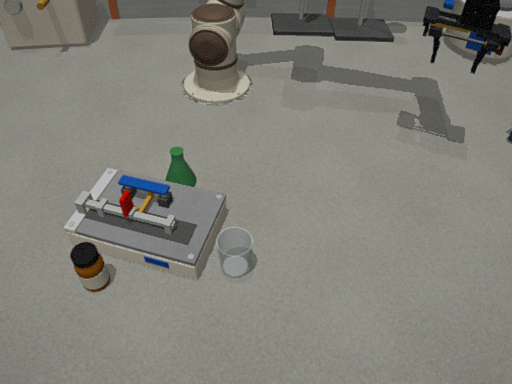

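The top picture shows the blue bar around (370,240), the red knob at (383,211) and the keeper at (430,228). So case +y points image-left, which is world +y, and the yaw is roughly -17°. Next I'll measure the pose and take a close look from above.

```bash
cat > h.py <<'E'
from workcell import env
import cv2,numpy as np
from scipy.spatial.transform import Rotation as Ro
def rot(f): return Ro.from_euler('xyz',f["orientation"],degrees=True).as_matrix()
def K(f): return np.array([[f["fx"],0,f["cx"]],[0,f["fy"],f["cy"]],[0,0,1.]])
def unproj(f,uv,z):
    p=cv2.undistortPoints(np.float64(uv).reshape(-1,1,2),K(f),np.array(f["D"]))[:,0]
    d=np.c_[p[:,0],-p[:,1],-np.ones(len(p))]@rot(f).T
    c=np.array(f["position"]); return c+d*((z-c[2])/d[:,2])[:,None]
def proj(f,P):
    q=(np.float64(P).reshape(-1,3)-f["position"])@rot(f)*[1,-1,-1]
    return cv2.projectPoints(q,np.zeros(3),np.zeros(3),K(f),np.array(f["D"]))[0][:,0]
def col(f,c):
    h=cv2.cvtColor(f["image"],cv2.COLOR_BGR2HSV); H,S,V=cv2.split(h)
    m={'b':(H>100)&(H<130),'r':(H<6)|(H>174)}[c]&(S>150)&(V>60)
    n,l,s,_=cv2.connectedComponentsWithStats(m.astype(np.uint8))
    return l,s
def bar(f,near=None,z=.104):
    "pose of blue bar: centre, yaw of its long axis (nearest +y), lengths"
    l,s=col(f,'b'); best=None
    for i in range(1,len(s)):
        if s[i,4]<80: continue
        uv=np.argwhere(l==i)[:,::-1]
        P=unproj(f,uv,z)[:,:2]
        if near is not None and np.linalg.norm(P.mean(0)-near)>.06: continue
        (c,wh,a)=cv2.minAreaRect(np.float32(P*1000))
        b=cv2.boxPoints((c,wh,a)); e=[b[1]-b[0],b[2]-b[1]]
        e=max(e,key=np.linalg.norm); e=e*np.sign(e[1])
        return np.array(c)/1000,np.degrees(np.arctan2(-e[0],e[1])),sorted(wh)
def case_from(c,yaw):
    R=Ro.from_euler('z',yaw,degrees=True).as_matrix()[:2,:2]
    return c-R@[-.03,-.0125]
def w(o,yaw,p):
    R=Ro.from_euler('z',yaw,degrees=True).as_matrix()
    return R@np.float64(p)+[o[0],o[1],0]
E
python3 - <<'E'
from h import *
for n in ["top","scene"]:
    f=env.grab_frame(n); r=bar(f,[.53,-.116]); print(n,r)
    o=case_from(r[0],r[1]); print(o,"knob px pred",proj(f,w(o,r[1],[.03,-.02,.13])))
    l,s=col(f,'r'); print([(s[i].tolist()) for i in range(1,len(s)) if s[i,4]>20])
    if n=="top": O,Y=o,r[1]
for yw in (Y-90,Y+90):
    print(yw,env.inverse_kinematics(w(O,Y,[0,-.037,.25]),[180,0,yw]))
E
```

```text
top (array([ 0.52593292, -0.11918884]), np.float32(-17.274246), [23.665327072143555, 105.69647979736328])
[ 0.55829157 -0.11616103] knob px pred [[385.65977341 209.16042412]]
[[381, 202, 8, 17, 82]]
scene (array([ 0.52935089, -0.11744481]), np.float32(-16.279192), [26.342172622680664, 105.52520751953125])
[ 0.56165208 -0.11385551] knob px pred [[123.41541242 196.16588523]]
[[119, 190, 14, 27, 236]]
-107.27425 [  0.87159744  15.42149121  -5.2209434    0.         -69.35756539
 -18.14584365]
72.72575 [  0.87159744  15.42149121  -5.2209434    0.         -69.35756539
 161.85415635]
```

```bash
python3 - <<'E'
from h import *
O=np.array([.5590,-.1158]);Y=-17.0
env.goto(w(O,Y,[0,-.040,.20]),[180,0,Y-90])
env.gripper_to(0.517)
f=env.grab_frame("wrist"); im=f["image"].copy()
s=env.read_state(); print(s["clock"],s["position"],s["opening"],s["force"])
print(f["position"],f["orientation"])
r=bar(f,[.53,-.117]); print(r)
if r: print(case_from(r[0],r[1]))
l,st=col(f,'r'); print([st[i].tolist() for i in range(1,len(st)) if st[i,4]>20])
for p in ([.03,-.02,.13],[-.03,-.0125,.104],[.03,-.122,.09],[-.042,.0405,.104],[-.042,-.0655,.104]):
    u=proj(f,w(O,Y,p))[0]; print(u); cv2.circle(im,tuple(int(x) for x in np.clip(u,-999,999)),3,(0,255,0),1)
cv2.imwrite("pics/w1.png",im)
t=env.grab_frame("top"); cv2.imwrite("pics/t1.png",cv2.resize(t["image"][130:310,250:480],None,fx=3,fy=3))
E
```

```text
4.8583 [ 0.5472996  -0.15406814  0.199985  ] 0.5168185608150089 [ 0.71744495 -0.70700818  0.61652058]
[ 0.5256269  -0.22436763  0.36146709] [-1.57032354e+01 -4.65246928e-02  1.62994720e+02]
(array([ 0.52309766, -0.12879945]), np.float32(-17.447968), [23.171329498291016, 85.83447265625])
[ 0.55546534 -0.12586977]
[[204, 208, 36, 27, 728]]
[217.85460267 229.21538628]
[288.91748514 226.03707441]
[219.45458854  97.88737136]
[300.01773979 278.8269084 ]
[304.94210065 167.30822609]
```

View pics/w1.png

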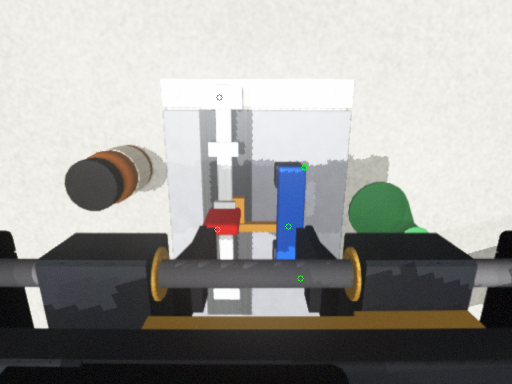

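The wrist picture confirms the estimate. The near end of the blue bar is at (290,165), where it was predicted, and the knob's top face is at about (222,229). The bar works out at case x = -30.5 mm with its end at y = -65.8 mm, both within 1 mm. Now I'll lower and feel for contact.

```bash
python3 - <<'E'
from h import *
O=np.array([.5590,-.1158]);Y=-17.0
env.move_straight(w(O,Y,[0,-.040,.112]),rate=.1)
env.dwell(.2); f0=np.array(env.read_state()["force"]); print(f0)
hit=env.move_straight(w(O,Y,[0,-.040,.0965]),rate=.012,force_limit=2.0)
s=env.read_state(); print(hit,s["clock"],s["position"],s["force"]-f0,s["wrist_torque"])
E
```

```text
[ 0.00814096 -0.7914761  -0.31093063]
True 6.9167 [ 0.5472374  -0.15404964  0.10327466] [0.18236142 0.58470604 3.19768503] [ 0.21896271 -0.14379703  0.07753442]
```

```bash
python3 - <<'E'
from h import *
O=np.array([.5590,-.1158]);Y=-17.0
hit=env.move_straight(w(O,Y,[0,-.040,.0960]),rate=.012,force_limit=8)
env.dwell(.2);s=env.read_state(); f0=np.array(s["force"]);print(hit,s["clock"],s["position"],f0,s["wrist_torque"])
t=env.grab_frame("scene"); cv2.imwrite("pics/s2.png",cv2.resize(t["image"][130:290,40:270],None,fx=3,fy=3))
E
```

```text
False 7.8417 [ 0.54730128 -0.15405689  0.09626809] [-0.69892326 -0.1087759   5.87366182] [ 0.36931663  0.25741926 -0.06265041]
```

View pics/s2.png

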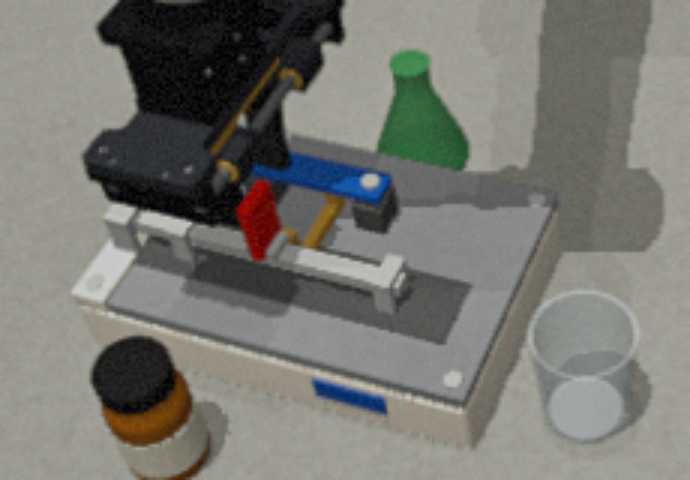

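The finger stands behind the red knob at (258,220) and holds the catch down 7.7 mm. Next I push the knob towards +y.

```bash
python3 - <<'E'
from h import *
O=np.array([.5590,-.1158]);Y=-17.0
ax=w([0,0],Y,[0,1,0])
def rep(h):
    s=env.read_state(); print(h,round(s["clock"],2),"y",round(float(ax@(s["position"]-w(O,Y,[0,0,0])))*1000,2),"z",s["position"][2],"Fy",round(float(ax@s["force"]),2),s["force"].round(2) if hasattr(s["force"],'round') else s["force"])
for y in (-.030,-.015,0.0,.012):
    h=env.move_straight(w(O,Y,[0,y,.0960]),rate=.02,force_limit=11); rep(h)
    if h: break
t=env.grab_frame("scene"); cv2.imwrite("pics/s3.png",cv2.resize(t["image"][130:290,40:270],None,fx=3,fy=3))
E
```

```text
False 8.54 y -31.82 z 0.09643854979239672 Fy -6.23 [-1.96 -5.91  5.64]
False 9.44 y -17.04 z 0.09641915854266334 Fy -6.4 [-0.66 -6.49  6.29]
False 10.34 y -2.09 z 0.09643712777586538 Fy -7.49 [-1.05 -7.51  5.76]
True 10.76 y 2.66 z 0.0965694799171108 Fy -1.84 [-0.49 -1.78  3.66]
```

View pics/s3.png

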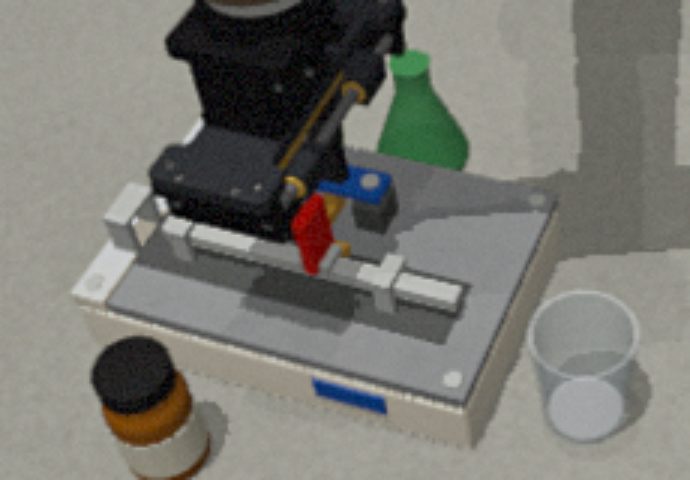

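The knob is now at (313,235) and the bolt's tail extends well past the rear guide. I'll measure the bolt travel from the red tab's pixel shift against projected displacements.

```bash
python3 - <<'E'
from h import *
O=np.array([.5590,-.1158]);Y=-17.0
f=env.grab_frame("scene")
def blob(img):
    l,s=col({"image":img},'r'); i=1+np.argmax(s[1:,4]); return s[i],np.argwhere(l==i)[:,::-1].mean(0)
a=blob(cv2.imread("pics/scene0.png")); b=blob(f["image"]); print(a,b)
p0=proj(f,w(O,Y,[.045,-.02,.108]))[0]
for d in (0,.034,.036,.038,.040): print(d,proj(f,w(O,Y,[.045,-.02+d,.108]))[0]-p0)
print("delta",b[1]-a[1], env.read_state()["force"],env.read_state()["position"])
E
```

```text
(array([119, 190,  14,  27, 235], dtype=int32), array([125.82553191, 202.36595745])) (array([137, 194,  14,  28, 236], dtype=int32), array([143.64830508, 206.84745763]))
0 [0. 0.]
0.034 [16.23411586  4.01471167]
0.036 [17.20139161  4.25328526]
0.038 [18.17002527  4.49212317]
0.04 [19.14001489  4.73122476]
delta [17.82277317  4.48150018] [ 0.42871239 -1.79175517  2.02607949] [ 0.55987168 -0.11326232  0.09657208]
```

```bash
python3 - <<'E'
from h import *
O=np.array([.5590,-.1158]);Y=-17.0
ax=w([0,0],Y,[0,1,0])
def rep(h):
    s=env.read_state(); print(h,round(s["clock"],2),"y",round(float(ax@(s["position"]-w(O,Y,[0,0,0])))*1000,2),"z",round(s["position"][2],4),"Fy",round(float(ax@s["force"]),2),np.round(s["force"],2))
for y in (.0035,.0045,.0055,.0065):
    h=env.move_straight(w(O,Y,[0,y,.0960]),rate=.01,force_limit=14); rep(h)
    if h: break
E
```

```text
False 11.11 y 2.71 z 0.0965 Fy -4.13 [-0.06 -4.3   4.96]
False 11.36 y 2.76 z 0.0965 Fy -6.79 [-1.03 -6.79  5.86]
False 11.61 y 2.82 z 0.0965 Fy -11.17 [ -1.9  -11.1    5.01]
False 11.86 y 2.86 z 0.0966 Fy -14.1 [ -1.99 -14.14   5.6 ]
```

```bash
python3 - <<'E'
from h import *
O=np.array([.5590,-.1158]);Y=-17.0
env.move_straight(w(O,Y,[0,-.003,.0960]),rate=.03)
env.move_straight(w(O,Y,[0,-.003,.20]),rate=.1)
env.move_straight(w(O,Y,[-.12,-.05,.25]),rate=.2)
env.dwell(.3)
print(env.read_state()["clock"],env.read_state()["force"])
f=env.grab_frame("scene"); cv2.imwrite("pics/s4.png",cv2.resize(f["image"][130:290,40:270],None,fx=3,fy=3))
t=env.grab_frame("top")
l,s=col(t,'r'); i=1+np.argmax(s[1:,4]); c=np.argwhere(l==i)[:,::-1].mean(0); print(c,s[i])
for y in (.015,.017,.02): print(y,proj(t,w(O,Y,[.03,y,.11])))
l0=cv2.imread("pics/top0.png"); l,s=col({"image":l0},'r'); i=1+np.argmax(s[1:,4]); c0=np.argwhere(l==i)[:,::-1].mean(0); print("shift",c-c0)
print("40mm",proj(t,w(O,Y,[.03,.02,.12]))-proj(t,w(O,Y,[.03,-.02,.12])))
a=bar(f,[.53,-.116]);print(a)
E
```

```text
14.6583 [-0.25975587  0.14762906 -0.02950431]
[365.58666667 202.77333333] [362 196   8  15  75]
0.015 [[365.55943408 205.04459924]]
0.017 [[364.58075308 204.72505665]]
0.02 [[363.11264644 204.24578093]]
shift [-18.66024691  -6.47358025]
40mm [[-19.77172708  -6.4610713 ]]
(array([ 0.52951294, -0.11750232]), np.float32(-16.836155), [26.480642318725586, 105.70503234863281])
```

View pics/s4.png

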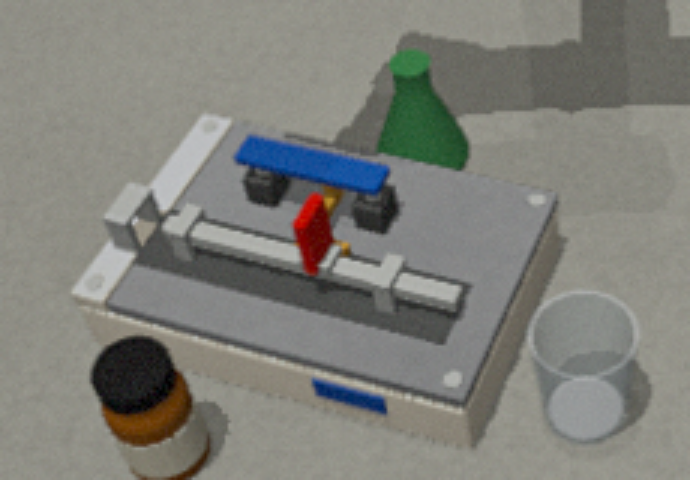

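The bolt has travelled about 38 mm from its starting offset, against a hard stop. The bar at (312,165) is back where it was at the start, so the catch is up, and the glassware is unmoved.

```bash
python3 -c "
from workcell import env
print(env.close_job())"
```

```text
the job is handed in; nothing more can be done
None
```

The bolt is pushed out to its stop, the catch has sprung back up behind it, the hand is clear, the glassware looks unmoved in the pictures, and the job is handed in at about 15 s; it returned no verdict.

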